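Dock the input module behind its gravity catch

ROBOT

A 6-joint arm with a two-finger parallel gripper is mounted at the origin on the work surface. World frame = base frame: x ahead of the robot, y to its left, z up, the work surface at z = 0. Lengths are in m, angles in rad, forces in N, time in s.
With the tool pointing down it reaches from about 0.35 to 0.975 m from the base axis. Payload 4.9 kg.
Tool frame: the origin (TCP) lies at the very end of the fingers, on their centre line; the grasp point (between the pads) lies 19 mm behind it; x points along the fingers, y is the direction in which the jaws open and shut, and the axes are right-handed (so a half turn about x gives the same grasp; the last joint's range is limited). The gripper opens to 85 mm and grips with 20 to 120 N. Pads are 22 mm wide; open, the fingers measure 114 mm over their backs; the gripper's body (76 mm by 85 mm) begins 54 mm behind the grasp point. The pads swing forward as they close: fully open they stand 13 mm farther back than shut.
Start: joints at [0.998, 0.053, 1.613, -0, 1.476, -0.119], TCP at [0.274, 0.562, 0.197] pointing down, gripper open.
Joint ranges: [-3.01, 3.01], [-1.01, 2.22], [0.06, 2.58], [-1.02, 4.17], [0.09, 2.62], [-3.14, 3.14]. Speed limits (rad/s): [2.57, 2.57, 3.14, 3.14, 3.14, 3.14].

INTERFACE

Orientations are given as a rotation vector (axis times angle).
In Python, from station import ctrl, get_image, calibration, finish_job, search_frame, cut_out, mark_of gives the robot as it stands. The module is installed in compiled form; this text tells all that it offers.
- The arm moves only by the tool arm_command, never from a script. Its argument "plan" is a list that holds one entry, the list of rows, each a list of 7 numbers: the shift along the tool's x, y, z in m, then the turn, a rotation vector about the tool's x, y, z in degrees, then the finger opening in m, from 0 to 0.0854. A call has 1 to 20 rows; each row shifts and turns the pose as measured when the row begins, along the tool's axes as they then stand; what a row does not reach is not made up. A row lasts 1/12 s, in which the tool goes at most 41.7 mm and 7.16 degrees, less where a joint would pass 70% of its speed; a pose out of reach is approached as far as the arm can. A call with a gripper value outside its range is refused whole. The fingers move at their own pace and stop on an object; "squeeze" is the grip in N (left out, the last holds). Time passes only in rows, so rows that do not move let the fingers close. It gives the time, the measured TCP pose, the force and the opening at its end, in the units of the state.
- ctrl.get_obs(): the state, without advancing time (a new reading comes with each control period).
- get_image(name): name is "side" or "top" or "wrist"; returns the picture (400x640x3 uint8, red, green, blue); there is no depth.
- calibration(name): a dict with "fx", "fy", "cx", "cy" (pixels), "k1" (the pictures are not rectified: a ray, as slopes to the right and down, at radius r is drawn at 1 + k1 r^2 times it, then the intrinsics apply), "cam_to_world" (4x4, takes a point from camera to world coordinates); the wrist camera has in their place "hand_eye" (4x4, takes a point from camera to tool coordinates, whose origin is the TCP and whose axes are the tool frame's). Camera axes: x right, y down, z forward; pixel columns grow to the right and rows downward; lengths in m; the calibration is good to about 2 mm. A picture is of the moment at which its call begins: read the wrist's pose just before it. calibration takes no time and is no camera call.
- finish_job(): hands the job in, once; it reports no verdict.
Trained networks look in the newest picture that a camera, given by its name, has taken for a name from the list of things; names that differ only in an ending like _2 or _b are one class to them, and where a whole thing is asked for, a point or a joint stands for the part that bears it (a point fixed in the world has none). Each returns a list of dicts, best first, with "conf" (0 to 1); they miss things now and then, are a little off and sometimes report something else, mostly with a low value. They report only what shows in the picture. A call takes as long as a camera call.
- search_frame(camera, thing): "at" ([x, y, z] in m, in the coordinates of the camera as it stood for that picture, good to about 4 mm: the middle of the surface that is visible of it).
- cut_out(camera, thing): "mask" (400x640 bool, what is visible of it).
- mark_of(camera, thing): "at" ([x, y, z] in m, in the coordinates of the camera as it stood for that picture, good to about 4 mm: a listed point, or the origin of a listed thing).
The state is a dict: "t": time; "q": joint angles; "dq": joint speeds; "effort": joint torques, N m; "tool_pos": TCP position; "tool_rot": TCP orientation; "contact_force": force on the tool from outside, world axes, zero at the start; "wrist_torque": the same for the moment, N m; "opening": finger opening in m.
Only numpy, scipy, OpenCV 4.12 (cv2) and the standard library are available. Lean on these libraries where they do the work, as an engineer would, in place of code of your own. Each camera call takes 0.05 s, during which the arm holds its last target. There are 200 camera calls.

TASK

Dock the maroon input module (the one with brass connectors): set it in the open mouth of the cradle with its connectors facing out of the mouth, and slide it along the channel so that its own front edge lifts the yellow catch, until it is fully home against the end stop and the catch has dropped behind it. Do not touch the catch with the gripper, leave the grey-blue blank module where it is, and let go of the docked module.

Things in the scene. Friction and masses are not known exactly. Their poses are not given: they have to be found in the camera images.
- input_module: Maroon box 80(x) x 110(y) x 36(z) mm, 0.4 kg, origin centre of underside. Plain +x face enters the cradle first; 3 brass connectors stick out 14 mm from the -x face. Black upright grip mid-top, 14(x) x 50(y) mm, top 76 mm above underside: pinch it along the module's x, about 64 mm above underside, so that the fingers clear the catch. Stands beside the blank, in either place.
- blank_module: Grey-blue bystander module of the same shape, size and grip (80 x 110 x 36 mm box, grip top at 76 mm) without connectors; origin at the centre of its underside.
- cradle: Fixed tray 280(x) x 170(y) mm, origin centre of underside. Mouth at -x end, slide along +x. Floor 8 mm up; channel y -63 to 63, rails 30 mm high. Stop face x=130, so home is module origin x=90, y=0, z=8. Blue lips over x 75-130, |y|>46, undersides z=54: no entry from above, pass below. Lower the module in at x about -85 (front edge -45). Hinge post x=-20, y=78, 82 mm high.
- catch (a joint): Yellow plate 20 mm wide at cradle y 36 to 56, 66 mm long, hinged on a pin along y at x=-20, z=70 mm (cradle frame). 0 = hanging on its stop 45 deg down towards +x, tip at x=24, z=26; grows (rad) as the tip rises, up to 1.1. Only its weight (60 g) moves it. A module pushed along +x lifts it to about 0.4; it drops to 0 behind the module once the module's origin passes about x=82.

How it is judged:
On the way:
1. the input module itself lifts the catch (value of joint catch above 0.25 rad and contact force between input_module and catch above 0.02 N), for 0.1 s.
At the end, for the whole second after the job is handed in: The input module rests flat on the cradle's floor (underside within 5 mm of it, tilt under 0.1 rad), lined up within 0.2 rad and 15 mm sideways, within 12 mm of the end stop, at rest and released; the catch hangs down again behind it (joint below 0.12 rad) (x of input_module in the frame of cradle between 0.078 and 0.095 m and y of input_module in the frame of cradle between -0.015 and 0.015 m and z of input_module in the frame of cradle below 0.013 m and angle between the x axis of input_module and the x axis of cradle, either way round below 0.2 rad and angle between input_module's own z axis and vertical below 0.1 rad and linear speed of input_module below 0.02 m/s and value of joint catch below 0.12 rad); the robot touches nothing.
It fails at once if the blank module is moved more than 25 mm (distance of blank_module from where it was at the start of the episode above 0.025 m).
It fails at once if the gripper or arm pushes on the catch (more than 1 N) (contact force between any of the fingers, the arm and catch above 1 N).
It also fails if it takes over 42 s, if anything falls off the work surface, if the arm or the gripper's body presses on something with over 40 N, if the wrist force passes 120 N, or if a joint passes its speed limit or range.

## Working session

There is one attempt and no reset: what is moved stays moved. The work goes in short steps, Python scripts to look and compute and a tool call to move; the robot and the scene stay as the last step left them, time stands still between calls to the robot, and variables do not carry over. Pictures are saved under pics/ and viewed, about 8 in all and at most 12, crops included, and the job is handed in when it is done.

Besides the shell and the picture viewer there is one more tool, called after "Emit:" as a command line: name --argument value ..., lists and objects as JSON in quotes. arm_command: Moves the arm, as the interface text tells. Its arguments: {"type":"object","properties":{"plan":{"type":"array","items":{"type":"array","items":{"type":"array","items":{"type":"number"}}}},"squeeze":{"type":"number"}},"required":["plan"]}

```bash
mkdir -p pics; cat > h.py <<'E'
import numpy as np, cv2
from scipy.spatial.transform import Rotation as R
from station import *
def toolT():
    o=ctrl.get_obs(); T=np.eye(4); T[:3,:3]=R.from_rotvec(o["tool_rot"]).as_matrix(); T[:3,3]=o["tool_pos"]; return T
def c2w(n,T=None):
    c=calibration(n)
    return np.array(c["cam_to_world"]) if "cam_to_world" in c else T@np.array(c["hand_eye"])
def w(M,p): return M[:3,:3]@np.array(p)+M[:3,3]
def px(n,M,p):
    c=calibration(n); q=M[:3,:3].T@(np.array(p)-M[:3,3]); s=q[:2]/q[2]; s=s*(1+c["k1"]*(s@s))
    return s[0]*c["fx"]+c["cx"], s[1]*c["fy"]+c["cy"]
def ray(n,M,u,z):
    "pixel -> world point on plane z"
    c=calibration(n); K=np.array([[c["fx"],0,c["cx"]],[0,c["fy"],c["cy"]],[0,0,1.]])
    s=cv2.undistortPoints(np.array([[u]],float),K,np.array([c["k1"],0,0,0.]))[0,0]
    d=M[:3,:3]@np.array([s[0],s[1],1]); o=M[:3,3]; return o+d*(z-o[2])/d[2]
def save(im,f): cv2.imwrite("pics/"+f,im[:,:,::-1])
E
python3 - <<'E'
from h import *
print(ctrl.get_obs())
for n in ["top","side"]:
    im=get_image(n); save(im,n+"1.png"); M=c2w(n)
    print(n,np.round(M,3).tolist())
    for t in ["input_module","blank_module","cradle","catch"]:
        for f in (mark_of,search_frame):
            print(n,t,f.__name__,[(round(d["conf"],2),np.round(w(M,d["at"]),3).tolist()) for d in f(n,t)][:3])
E
```

```text
{'t': 0.0, 'q': array([ 9.97997891e-01,  5.33636677e-02,  1.61432116e+00,  2.66327863e-05,
        1.47596924e+00, -1.18997998e-01]), 'dq': array([ 0.00029689,  0.00059995,  0.00048455, -0.00033161, -0.00031528,
       -0.00059923]), 'effort': array([-7.05626808e-04, -3.93704939e+01, -3.70164692e+01, -2.62115946e-04,
        7.37747789e-03,  9.30862001e-06]), 'tool_pos': array([0.2736013 , 0.56115746, 0.19544263]), 'tool_rot': array([ 0.35437002,  1.54207059, -0.35742391]), 'contact_force': array([ 0.52639931, -0.0960082 , -0.07592271]), 'wrist_torque': array([ 0.01838357, -0.01247215,  0.02718463]), 'opening': 0.08541011934775207}
top [[0.023, -0.98, 0.2, 0.384], [-1.0, -0.023, 0.002, -0.056], [0.003, -0.2, -0.98, 0.844], [0.0, 0.0, 0.0, 1.0]]
top input_module call [(0.72, [0.448, -0.251, -0.002])]
top input_module call [(0.91, [0.446, -0.245, 0.035])]
top blank_module call [(0.69, [0.645, -0.183, 0.002])]
top blank_module call [(0.87, [0.634, -0.179, 0.038])]
top cradle call [(0.92, [0.598, 0.093, -0.002])]
top cradle call [(0.96, [0.596, 0.096, 0.006]), (0.73, [0.557, 0.099, 0.054])]Traceback (most recent call last):
  File "<stdin>", line 8, in <module>
ValueError: it knows: blank_module, cradle, input_module
```

```bash
cd pics; python3 -c "
import cv2,numpy as np
a=np.vstack([cv2.imread('top1.png'),cv2.imread('side1.png')]);cv2.imwrite('both.png',cv2.resize(a,(480,600)))"
```

```text
[ WARN:0@0.012] global loadsave.cpp:275 findDecoder imread_('side1.png'): can't open/read file: check file path/integrity
Traceback (most recent call last):
ValueError: all the input arrays must have same number of dimensions, but the array at index 0 has 3 dimension(s) and the array at index 1 has 2 dimension(s)
```

View pics/top1.png

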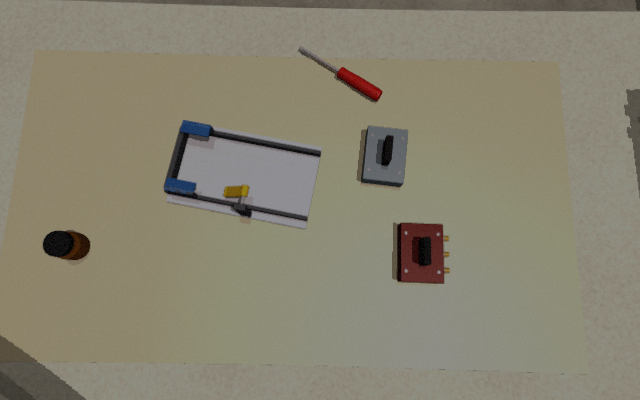

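```bash
cat > fit.py <<'E'
from h import *
from scipy.optimize import minimize
def box(x0,x1,y0,y1,z0,z1): return np.array([[x,y,z] for x in(x0,x1) for y in(y0,y1) for z in(z0,z1)])
MOD=np.vstack([box(-.04,.04,-.055,.055,0,.036),box(-.007,.007,-.025,.025,.036,.076)])
def poly(n,M,P,pose,z0=0):
    c,s=np.cos(pose[2]),np.sin(pose[2]); Q=P@np.array([[c,s,0],[-s,c,0],[0,0,1]])+[pose[0],pose[1],z0]
    return cv2.convexHull(np.array([px(n,M,q) for q in Q],np.float32))[:,0]
def fit(views,P,p0):
    "views: (name,M,mask hull)"
    def cost(p):
        v=0
        for n,M,h in views:
            a=poly(n,M,P,p); i,_=cv2.intersectConvexConvex(a,h); v+=1-i/(cv2.contourArea(a)+cv2.contourArea(h)-i)
        return v/len(views)
    best=min((minimize(cost,p0+np.array([0,0,d]),method="Nelder-Mead",options=dict(initial_simplex=p0+np.array([0,0,d])+np.array([[0,0,0],[.01,0,0],[0,.01,0],[0,0,.1]]))) for d in(-.15,0,.15)),key=lambda r:r.fun)
    return best.x,best.fun
def hull(m):
    c=max(cv2.findContours(cv2.morphologyEx(m.astype(np.uint8),cv2.MORPH_OPEN,np.ones((7,7))),0,1)[0],key=cv2.contourArea); return cv2.convexHull(c)[:,0].astype(np.float32)
E
python3 - <<'E'
from fit import *
V={}
ims={}
for n in ["top","side"]:
    im=get_image(n); ims[n]=im; M=c2w(n)
    for t in ["input_module","blank_module","cradle"]:
        r=cut_out(n,t)
        print(n,t,[round(d["conf"],2) for d in r])
        if r: V.setdefault(t,[]).append((n,M,hull(r[0]["mask"]))); np.save(f"pics/{n}_{t}.npy",r[0]["mask"])
for t,p0 in [("input_module",[.448,-.25,1.57]),("blank_module",[.64,-.18,1.57])]:
    for v in [V[t][:1],V[t]]: print(t,[np.round(a,4) for a in fit(v,MOD,np.array(p0))])
im=ims["top"]; a=cv2.resize(im[110:240,150:335],None,fx=4,fy=4,interpolation=cv2.INTER_CUBIC)
save(a,"cr.png"); save(ims["side"],"side1.png"); save(im,"top2.png")
E
```

```text
top input_module [0.57]
top blank_module [0.72]
top cradle [0.74]
side input_module [0.76]
side blank_module [0.67, 0.42]
side cradle [0.59]Traceback (most recent call last):
  File "<stdin>", line 11, in <module>
  File "fit.py", line 15, in fit
    best=min((minimize(cost,p0+np.array([0,0,d]),method="Nelder-Mead",options=dict(initial_simplex=p0+np.array([0,0,d])+np.array([[0,0,0],[.01,0,0],[0,.01,0],[0,0,.1]]))) for d in(-.15,0,.15)),key=lambda r:r.fun)
  File "fit.py", line 15, in <genexpr>
    best=min((minimize(cost,p0+np.array([0,0,d]),method="Nelder-Mead",options=dict(initial_simplex=p0+np.array([0,0,d])+np.array([[0,0,0],[.01,0,0],[0,.01,0],[0,0,.1]]))) for d in(-.15,0,.15)),key=lambda r:r.fun)
              ~~~~~~~~^^^^^^^^^^^^^^^^^^^^^^^^^^^^^^^^^^^^^^^^^^^^^^^^^^^^^^^^^^^^^^^^^^^^^^^^^^^^^^^^^^^^^^^^^^^^^^^^^^^^^^^^^^^^^^^^^^^^^^^^^^^^^^^^^^^^^^^^^^^^^^^^^^^^
    res = _minimize_neldermead(fun, x0, args, callback, bounds=bounds,
                               **options)
    fxr = func(xr)
    fx = function(np.copy(x), *(wrapper_args + args))
  File "fit.py", line 13, in cost
    a=poly(n,M,P,p); i,_=cv2.intersectConvexConvex(a,h); v+=1-i/(cv2.contourArea(a)+cv2.contourArea(h)-i)
  File "fit.py", line 7, in poly
    return cv2.convexHull(np.array([px(n,M,q) for q in Q],np.float32))[:,0]
                                    ~~^^^^^^^
  File "h.py", line 11, in px
    c=calibration(n); q=M[:3,:3].T@(np.array(p)-M[:3,3]); s=q[:2]/q[2]; s=s*(1+c["k1"]*(s@s))
ValueError: time passes only in moves, steps and waits
```

```bash
sed -i 's/^from station import \*/from station import *\nfrom station import calibration as _cal\nimport functools\ncalibration=functools.lru_cache(None)(_cal)/' h.py
python3 - <<'E'
from fit import *
V={}
for n in ["top","side"]:
    M=c2w(n)
    for t in ["input_module","blank_module","cradle"]:
        V.setdefault(t,[]).append((n,M,hull(np.load(f"pics/{n}_{t}.npy"))))
ims={n:get_image(n) for n in ["top","side"]}
save(ims["side"],"side1.png"); save(ims["top"],"top2.png")
im=ims["top"]; save(cv2.resize(im[110:240,150:335],None,fx=4,fy=4,interpolation=cv2.INTER_CUBIC),"cr.png")
for t,p0 in [("input_module",[.448,-.25,1.57]),("blank_module",[.64,-.18,1.57])]:
    for v in [V[t][:1],V[t]]: print(t,[np.round(a,4) for a in fit(v,MOD,np.array(p0))])
E
```

```text
input_module [array([ 0.449 , -0.2492,  1.5712]), np.float64(0.031)]
input_module [array([ 0.4491, -0.2489,  1.5748]), np.float64(0.0424)]
blank_module [array([ 0.6415, -0.1832,  1.458 ]), np.float64(0.0419)]
blank_module [array([ 0.6395, -0.1824,  1.4799]), np.float64(0.0562)]
```

View pics/cr.png

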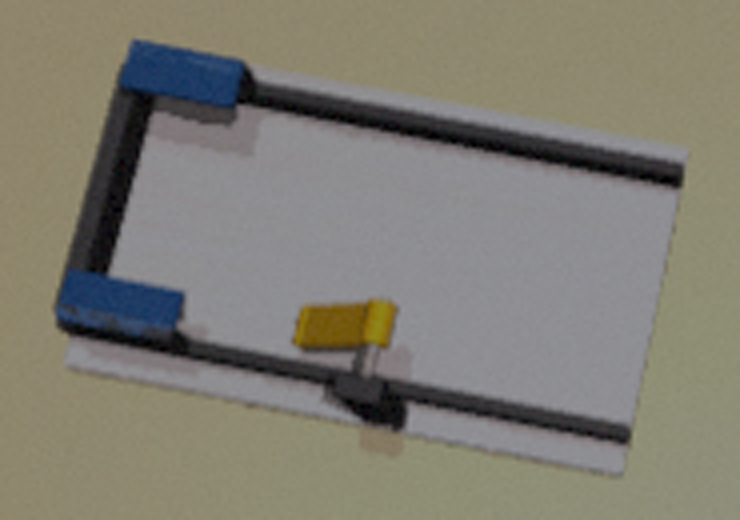

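View pics/side1.png

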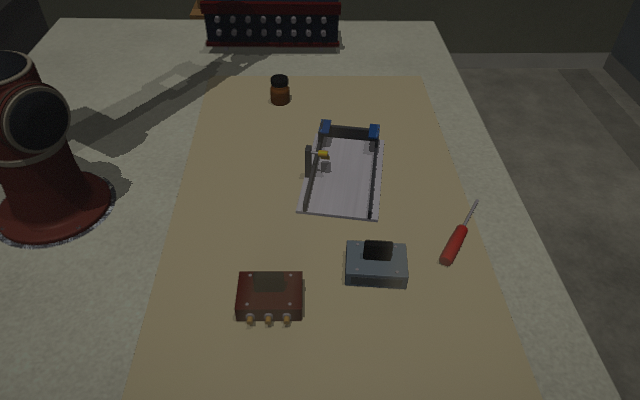

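```bash
python3 - <<'E'
from fit import *
M=c2w("top"); f=lambda u,v,z:ray("top",M,((u+.5)/4-.5+150,(v+.5)/4-.5+110),z)
A=f(688,150,.008);B=f(622,475,.008);C=f(66,368,.008)
yw=np.arctan2(*(C-B)[1::-1]); yw2=np.arctan2(*(B-A)[1::-1])-np.pi/2
print(A,B,C,np.linalg.norm(A-B),np.linalg.norm(C-B),yw,yw2)
y=yw; P=np.array([[-.14,-.085],[-.14,.085],[.14,.085]]);Rm=np.array([[np.cos(y),-np.sin(y)],[np.sin(y),np.cos(y)]])
o=np.mean([a[:2]-Rm@p for a,p in zip((A,B,C),P)],0); print("origin",o,[a[:2]-Rm@p-o for a,p in zip((A,B,C),P)])
# checks: hinge post top, catch pivot
for p in [(-.02,.078,.082),(-.02,.046,.07),(.024,.046,.026),(.13,0,.03)]:
    q=px("top",M,[*(o+Rm@p[:2]),p[2]]); print(p,((q[0]-150)*4,(q[1]-110)*4), np.round(px("side",c2w("side"),[*(o+Rm@p[:2]),p[2]])))
# current tool axes
T=toolT(); print(np.round(T,3), ctrl.get_obs()["t"])
for x,z in [(-.085,.2),(.09,.1)]: print("target",o+Rm@[x,0])
print(calibration("wrist"))
E
```

```text
[ 0.65992088 -0.05849679  0.008     ] [ 0.49334725 -0.02984417  0.008     ] [0.54015729 0.24477421 0.008     ] 0.16901996062761698 0.278579316082759 1.4019641165053394 1.4004516393258424
origin [0.60024708 0.09338667] [array([-0.00059326,  0.00040863]), array([0.00041599, 0.00049593]), array([ 0.00017727, -0.00090456])]
(-0.02, 0.078, 0.082) (np.float64(357.8252569732772), np.float64(387.00152475947493)) [308. 148.]
(-0.02, 0.046, 0.07) (np.float64(378.2786109280112), np.float64(324.40929541738524)) [323. 154.]
(0.024, 0.046, 0.026) (np.float64(304.5136739360346), np.float64(327.02835562874816)) [325. 158.]
(0.13, 0, 0.03) (np.float64(112.49648480706617), np.float64(194.45347210917407)) [350. 132.]
[[ 0.     0.438  0.899  0.274]
 [ 0.     0.899 -0.438  0.562]
 [-1.     0.     0.     0.197]
 [ 0.     0.     0.     1.   ]] 0.85
target [0.58596442 0.00959523]
target [0.61536989 0.18210702]
{'fx': 304.1541098388195, 'fy': 304.1541098388195, 'cx': 320.01534604996897, 'cy': 195.603046339616, 'k1': 0.012797623555988923, 'hand_eye': array([[-2.56474898e-04, -3.00595452e-01,  9.53751702e-01,
        -1.76119140e-01],
       [ 9.99999581e-01, -9.15209912e-04, -1.95366849e-05,
        -7.93550244e-04],
       [ 8.78755649e-04,  9.53751297e-01,  3.00595561e-01,
        -7.67056779e-02],
       [ 0.00000000e+00,  0.00000000e+00,  0.00000000e+00,
         1.00000000e+00]])}
```

Emit:
arm_command --plan '[[[0,0,0.02,-6.5,0,0,0.085],[0,0,0.02,-6.5,0,0,0.085],[0,0,0.02,-6.5,0,0,0.085],[0,0,0.02,-6.5,0,0,0.085],[0,-0.04,0.004,0,0,0,0.085],[0,-0.04,0.004,0,0,0,0.085],[0,-0.04,0.004,0,0,0,0.085],[0,-0.04,0.004,0,0,0,0.085],[0,-0.04,0.004,0,0,0,0.085],[0,-0.04,0.004,0,0,0,0.085],[0,-0.04,0.004,0,0,0,0.085],[0,-0.04,0.004,0,0,0,0.085],[0,-0.04,0.004,0,0,0,0.085],[0,-0.04,0.004,0,0,0,0.085],[0,-0.04,0.004,0,0,0,0.085],[0,-0.04,0.004,0,0,0,0.085],[0,-0.04,0.004,0,0,0,0.085],[0,-0.04,0.004,0,0,0,0.085],[0,-0.04,0.004,0,0,0,0.085],[0,-0.04,0.004,0,0,0,0.085]]]' --squeeze 40

```text
t: 2.52
tool_pos: [0.4364, -0.1164, 0.1958]
tool_rot: [-0.034, 1.563, 0.027]
contact_force: [0.9, 0.3, 0.0]
opening: 0.0852
```

Emit:
arm_command --plan '[[[0,-0.035,0.003,0,0,0,0.085],[0,-0.035,0.003,0,0,0,0.085],[0,-0.035,0.003,0,0,0,0.085],[0,-0.028,0.003,0,0,0,0.085],[0,0,0,0,0,0,0.085]]]'

```text
t: 2.93
tool_pos: [0.4525, -0.2631, 0.198]
tool_rot: [-0.03, 1.56, 0.017]
contact_force: [-0.6, 0.7, -0.4]
opening: 0.085
```

```bash
cat > look.py <<'E'
from fit import *
T=toolT(); im=get_image("wrist"); M=c2w("wrist",T); save(im,"w1.png")
print("tool a deg",np.degrees(np.arctan2(T[1,1],T[0,1])),np.round(T[:3,3],4),"down",np.round(T[:3,0],3))
for t in ["input_module"]:
    for f in (mark_of,search_frame): print(t,f.__name__,[(round(d["conf"],2),np.round(w(M,d["at"]),3).tolist()) for d in f("wrist",t)][:3])
    r=cut_out("wrist",t)
    if r: print("fit",r[0]["conf"],fit([("wrist",M,hull(r[0]["mask"]))],MOD,np.array([.449,-.249,1.57])))
p=np.array([.449,-.249,1.57]); print(poly("wrist",M,MOD[:8],p).round().tolist(), poly("wrist",M,MOD[8:],p).round().tolist())
E
python3 look.py
```

```text
tool a deg 91.69374475747696 [ 0.4525 -0.2631  0.198 ] down [ 0.011 -0.008 -1.   ]
input_module call [(0.64, [0.448, -0.248, -0.002])]
input_module call [(0.58, [0.443, -0.252, 0.034])]
fit 0.7 (array([ 0.44907916, -0.24895613,  1.56177956]), np.float64(0.11209313054183112))
[[374.0, 118.0], [366.0, 213.0], [299.0, 211.0], [300.0, 115.0], [302.0, 114.0], [369.0, 116.0]] [[344.0, 151.0], [342.0, 199.0], [328.0, 199.0], [328.0, 188.0], [329.0, 144.0], [342.0, 145.0]]
```

View pics/w1.png

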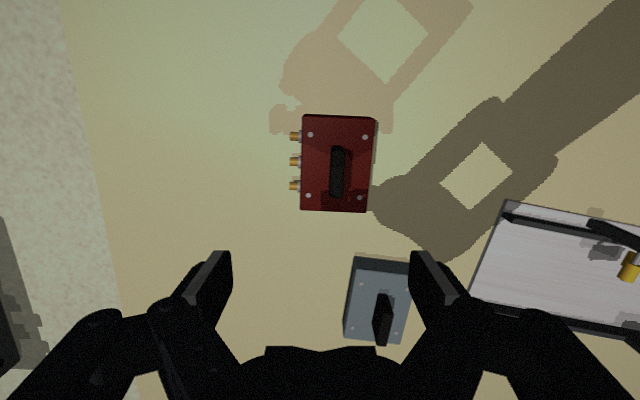

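Emit:
arm_command --plan '[[[0,0.014,-0.0035,1.8,0.6,0.45,0.085],[0.03,0,0,0,0,0,0.085],[0.03,0,0,0,0,0,0.085],[0.03,0,0,0,0,0,0.085],[0.03,0,0,0,0,0,0.085],[0.015,0,0,0,0,0,0.085],[0.0,0,0,0,0,0,0.085]]]'

```text
t: 3.72
tool_pos: [0.4522, -0.2337, 0.063]
tool_rot: [-0.016, 1.561, 0.011]
contact_force: [-0.7, 0.8, -0.8]
opening: 0.0849
```

```bash
python3 -c "
from h import *
T=toolT();print(np.round(T,4))"
```

```text
[[ 0.0097 -0.0169  0.9998  0.4522]
 [-0.0029  0.9999  0.017  -0.2337]
 [-0.9999 -0.0031  0.0096  0.063 ]
 [ 0.      0.      0.      1.    ]]
```

Emit:
arm_command --plan '[[[0.0,0,0,0,0,0,0.085],[0.006,-0.008,-0.003,1,0.5,0,0.085],[0.006,-0.004,0,0,0,0,0.085],[0.003,0,0,0,0,0,0.085],[0,0,0,0,0,0,0.085]]]'

```text
t: 4.13
tool_pos: [0.4517, -0.2453, 0.0512]
tool_rot: [-0.007, 1.566, -0.003]
contact_force: [0.1, 0.5, 0.0]
opening: 0.085
```

Emit:
arm_command --plan '[[[0.006,-0.003,-0.002,0,0,0,0.085],[0,0,0,0,0,0,0.085],[0,0,0,0,0,0,0],[0,0,0,0,0,0,0],[0,0,0,0,0,0,0],[0,0,0,0,0,0,0],[0,0,0,0,0,0,0],[0,0,0,0,0,0,0],[0,0,0,0,0,0,0],[0,0,0,0,0,0,0],[0,0,0,0,0,0,0],[0,0,0,0,0,0,0]]]' --squeeze 50

```text
t: 5.13
tool_pos: [0.4512, -0.2505, 0.0474]
tool_rot: [-0.009, 1.562, -0.006]
contact_force: [0.8, 0.1, -1.0]
opening: -0.0002
```

```bash
python3 - <<'E'
from h import *
o=ctrl.get_obs(); print(o["opening"],o["contact_force"])
a=get_image("wrist"); b=get_image("top"); c=get_image("side")
save(np.vstack([a[60:330,120:520], cv2.resize(b[200:320,340:500],(400,300))]),"g1.png")
for n in("top","side"):
  print([(round(d["conf"],2),np.round(w(c2w(n),d["at"]),3)) for d in mark_of(n,"input_module")])
E
```

```text
-0.00016430687902197605 [ 0.82311312  0.14339808 -0.9979547 ]
[(0.85, array([ 0.448, -0.25 , -0.002]))]
[(0.66, array([ 0.453, -0.247, -0.002]))]
```

View pics/g1.png

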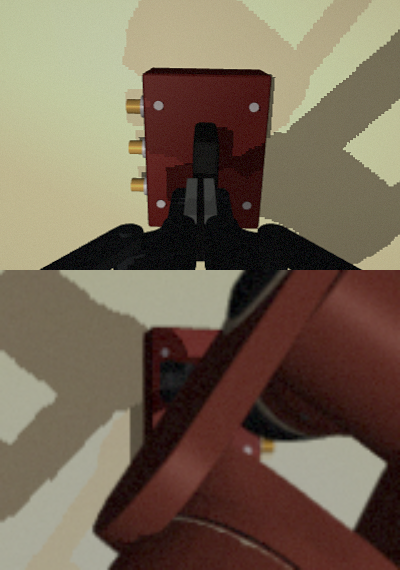

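Emit:
arm_command --plan '[[[-0.01,0,0,0,0,0,0],[-0.02,0,0,0,0,0,0],[0,0,0,0,0,0,0],[0,0,0,0,0,0,0]]]'

```text
t: 5.72
tool_pos: [0.4504, -0.2498, 0.0787]
tool_rot: [-0.008, 1.563, -0.005]
contact_force: [0.4, 0.7, 0.1]
opening: 0.0005
```

```bash
python3 - <<'E'
from fit import *
T=toolT(); a=get_image("wrist"); c=get_image("side"); M=c2w("wrist",T)
print(np.round(T[:3,3],4),ctrl.get_obs()["contact_force"],ctrl.get_obs()["opening"])
p=[.449,-.249,1.57]
for P in (MOD[:8],MOD[8:]): print(poly("wrist",M,P,p).round().tolist(), "if lifted",poly("wrist",M,P,p,.03).round().tolist())
print("tcp",px("wrist",M,T[:3,3]))
save(np.hstack([cv2.resize(a[100:300,220:420],(400,400)),cv2.resize(c[200:350,190:340],(400,400))]),"g2.png")
print([(round(d["conf"],2),np.round(w(c2w("side"),d["at"]),3)) for d in mark_of("side","input_module")])
E
```

```text
[ 0.4504 -0.2498  0.0787] [-0.6210011   0.29939524 -1.44191281] -0.00010655486007543285
[[380.0, 130.0], [371.0, 268.0], [273.0, 267.0], [266.0, 130.0], [274.0, 125.0], [372.0, 126.0]] if lifted [[389.0, 135.0], [378.0, 290.0], [267.0, 289.0], [257.0, 135.0], [268.0, 129.0], [378.0, 129.0]]
[[334.0, 187.0], [333.0, 260.0], [312.0, 259.0], [311.0, 187.0], [313.0, 172.0], [332.0, 172.0]] if lifted [[336.0, 203.0], [335.0, 287.0], [310.0, 286.0], [309.0, 203.0], [312.0, 182.0], [334.0, 183.0]]
tcp (np.float64(321.2486990691142), np.float64(228.30948501687277))
[(0.64, array([ 0.452, -0.246, -0.001]))]
```

View pics/g2.png

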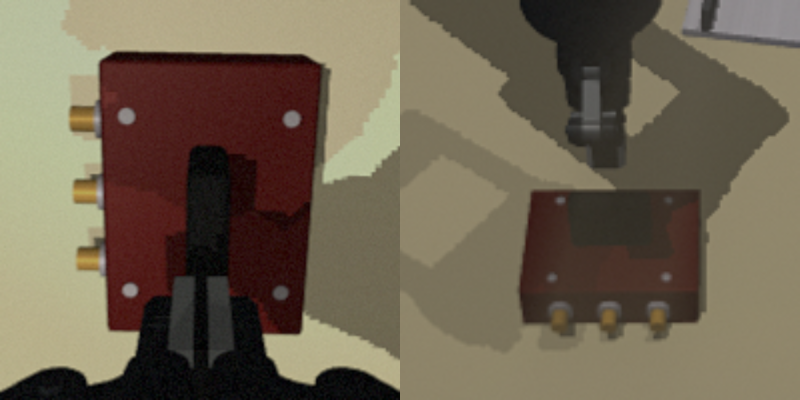

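```bash
python3 - <<'E'
from fit import *
M=c2w("side"); p=toolT()[:3,3]; print(p,"tcp",px("side",M,p))
print("grip",poly("side",M,MOD[8:],[.449,-.249,1.57]).round(1).tolist()); print("if TCP y/z off:",[px("side",M,p+[0,dy,dz]) for dy,dz in((.02,0),(.04,0),(0,.03),(0,.05))])
im=get_image("side"); t=get_image("top"); print(ctrl.get_obs()["t"])
Mt=c2w("top"); print("top tcp",px("top",Mt,p),"q",ctrl.get_obs()["q"])
save(np.hstack([cv2.resize(im[190:340,200:350],(400,400)),cv2.resize(t[190:310,340:460],(400,400))]),"g3.png")
E
```

```text
[ 0.45018451 -0.24967354  0.07801795] tcp (np.float64(268.303744707598), np.float64(274.38896251367254))
grip [[283.8999938964844, 286.29998779296875], [283.70001220703125, 293.1000061035156], [253.6999969482422, 293.5], [251.89999389648438, 278.5], [252.5, 271.70001220703125], [283.20001220703125, 271.29998779296875]]
if TCP y/z off: [(np.float64(268.8588193591196), np.float64(264.84601223902064)), (np.float64(269.3929869468369), np.float64(255.64621943030363)), (np.float64(267.31271600179736), np.float64(262.3872270950493)), (np.float64(266.62180860967936), np.float64(254.0338529215032))]
5.9667
top tcp (np.float64(427.67144847224046), np.float64(250.4181893200343)) q [-6.49795724e-01 -1.15154082e-01  1.98306837e+00 -2.12336140e-03
  1.26454338e+00 -2.22165491e+00]
```

View pics/g3.png

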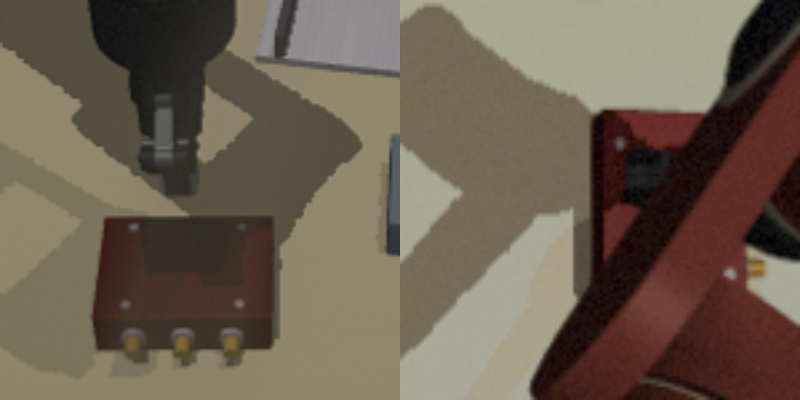

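Emit:
arm_command --plan '[[[0,0,0,0,0,0,0.085],[0,0,0,0,0,0,0.085],[0,0,0,0,0,0,0.085],[0,0,0,0,0,0,0.085],[0,0,0,0,0,0,0.085],[0,0,0,0,0,0,0.085],[0,0,0,0,0,0,0.085],[0,0,0,0,0,0,0.085],[0.02,0,0,0,0,0,0.085],[0.015,0,0,0,0,0,0.085],[0.005,0,0,0,0,0,0.085],[0,0,0,0,0,0,0.085]]]'

```text
t: 6.97
tool_pos: [0.45, -0.2497, 0.0354]
tool_rot: [-0.007, 1.565, -0.004]
contact_force: [0.4, -0.3, 0.0]
opening: 0.0849
```

```bash
python3 - <<'E'
from fit import *
T=toolT();p=T[:3,3];M=c2w("side"); im=get_image("side"); a=get_image("wrist"); print(np.round(T,4),ctrl.get_obs()["opening"])
f=lambda d,y,z=0:[round(float(v),1) for v in px("side",M,p+[z,y,d])]
for d in(0,.013,.02,.03,.04,.05): print(d,"side finger -y inner/outer:",f(d,-.043),f(d,-.057)," +y:",f(d,.043),f(d,.057))
save(np.hstack([cv2.resize(im[180:330,190:340],(600,600),interpolation=cv2.INTER_CUBIC)]),"g4.png")
E
```

```text
[[ 0.0058 -0.0017  1.      0.45  ]
 [-0.007   1.      0.0017 -0.2497]
 [-1.     -0.007   0.0058  0.0354]
 [ 0.      0.      0.      1.    ]] 0.0848669652644465
0 side finger -y inner/outer: [268.3, 312.1] [267.9, 319.5]  +y: [270.6, 270.4] [270.9, 264.2]
0.013 side finger -y inner/outer: [267.9, 307.3] [267.5, 314.8]  +y: [270.2, 265.6] [270.6, 259.4]
0.02 side finger -y inner/outer: [267.7, 304.7] [267.3, 312.2]  +y: [270.0, 263.0] [270.4, 256.8]
0.03 side finger -y inner/outer: [267.4, 301.0] [266.9, 308.5]  +y: [269.7, 259.2] [270.1, 253.0]
0.04 side finger -y inner/outer: [267.0, 297.2] [266.6, 304.6]  +y: [269.4, 255.3] [269.8, 249.1]
0.05 side finger -y inner/outer: [266.7, 293.3] [266.2, 300.8]  +y: [269.1, 251.4] [269.5, 245.2]
```

View pics/g4.png

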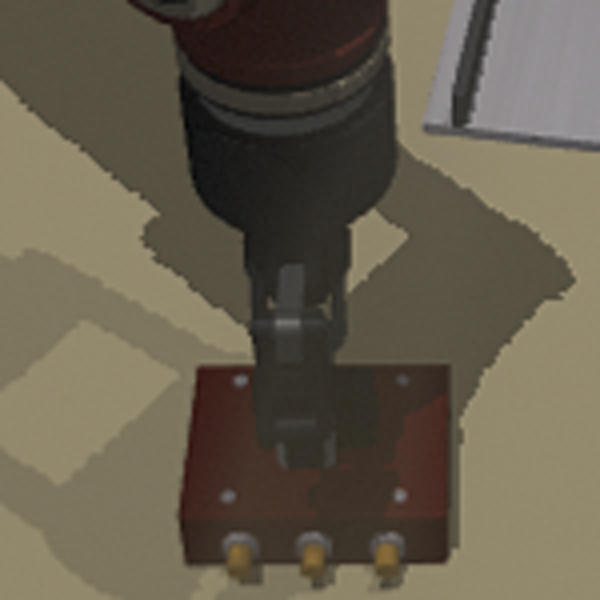

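Emit:
arm_command --plan '[[[0.01,0,0,0,0,0,0.085],[0.008,0,0,0,0,0,0.085],[0.0,0,0,0,0,0,0.085],[0,0,0,0,0,0,0],[0,0,0,0,0,0,0],[0,0,0,0,0,0,0],[0,0,0,0,0,0,0],[0,0,0,0,0,0,0],[0,0,0,0,0,0,0],[0,0,0,0,0,0,0],[0,0,0,0,0,0,0],[0,0,0,0,0,0,0]]]' --squeeze 50

```text
t: 8.07
tool_pos: [0.4528, -0.251, 0.02]
tool_rot: [-0.009, 1.559, -0.006]
contact_force: [-0.4, 0.3, -0.0]
opening: 0.0128
```

Emit:
arm_command --plan '[[[0,0,0,0,0,0,0.04],[0,0,0,0,0,0,0.04],[0,0,0,0,0,0,0.04],[0.006,0,-0.002,0,0,0,0.04],[0.002,0,0,0,0,0,0.04],[0.0,0,0,0,0,0,0.04],[0,0,0,0,0,0,0],[0,0,0,0,0,0,0],[0,0,0,0,0,0,0],[0,0,0,0,0,0,0],[0,0,0,0,0,0,0],[0,0,0,0,0,0,0]]]' --squeeze 60

```text
t: 9.07
tool_pos: [0.4511, -0.2518, 0.012]
tool_rot: [-0.01, 1.559, -0.007]
contact_force: [-0.6, 0.4, 0.3]
opening: 0.0134
```

Emit:
arm_command --plan '[[[-0.01,0,0,0,0,0,0],[-0.025,0,0,0,0,0,0],[-0.025,0,0,0,0,0,0],[-0.02,0,0,0,0,0,0],[-0.01,0,0,0,0,0,0],[0,0,0,0,0,0,0]]]'

```text
t: 9.57
tool_pos: [0.4441, -0.2469, 0.0992]
tool_rot: [-0.003, 1.572, -0.0]
contact_force: [0.4, -0.5, -4.1]
opening: 0.0131
```

```bash
cat > where.py <<'E'
from fit import *
import sys
T=toolT(); a=get_image("wrist"); M=c2w("wrist",T); save(a,"w_last.png"); Ms=c2w("side"); Mt=c2w("top")
o=ctrl.get_obs(); print("t",o["t"],"open",o["opening"],"F",o["contact_force"].round(1)); print(np.round(T,4))
O=np.array([.600,.0934]); y=1.4012; Rm=np.array([[np.cos(y),-np.sin(y)],[np.sin(y),np.cos(y)]])
print("tool in cradle",Rm.T@(T[:2,3]-O),"yaw-err deg",np.degrees(np.arctan2(T[1,1],T[0,1])-y))
for n,m in(("wrist",M),("side",Ms),("top",Mt)):
    if n!="wrist": get_image(n)
    for d in mark_of(n,"input_module")[:1]:
        p=w(m,d["at"]); print(n,"mark",round(d["conf"],2),p.round(3),"cradle",(Rm.T@(p[:2]-O)).round(3),"in tool",(T[:3,:3].T@(p-T[:3,3])).round(3))
E
python3 where.py
```

```text
t 9.6167 open 0.012784275840806079 F [-0.9  0.1 -5. ]
[[-0.0011 -0.0019  1.      0.4441]
 [-0.0025  1.      0.0019 -0.2469]
 [-1.     -0.0025 -0.0011  0.0992]
 [ 0.      0.      0.      1.    ]]
tool in cradle [-0.36175085  0.09619413] yaw-err deg 9.826275309492795
wrist mark 0.78 [ 0.44  -0.246  0.085] cradle [-0.362  0.1  ] in tool [ 0.014  0.001 -0.004]
side mark 0.55 [ 0.442 -0.245  0.085] cradle [-0.36   0.098] in tool [ 0.015  0.002 -0.002]
top mark 0.24 [ 0.643 -0.181  0.003] cradle [-0.263 -0.088] in tool [0.096 0.066 0.199]
```

Emit:
arm_command --plan '[[[0,0,0,4.9,0,0,0],[0,0,0,4.9,0,0,0],[0,0,0,0,0,0,0],[0,0.015,0.006,0,0,0,0],[0,0.03,0.011,0,0,0,0],[0,0.03,0.011,0,0,0,0],[0,0.03,0.011,0,0,0,0],[0,0.03,0.011,0,0,0,0],[0,0.03,0.011,0,0,0,0],[0,0.03,0.011,0,0,0,0],[0,0.025,0.009,0,0,0,0],[0,0.015,0.005,0,0,0,0],[0,0.008,0.003,0,0,0,0],[0,0,0,0,0,0,0],[0,0,0,0,0,0,0]]]'

```text
t: 11.12
tool_pos: [0.5695, -0.0091, 0.08]
tool_rot: [0.127, 1.594, -0.117]
contact_force: [-0.2, 0.2, -4.3]
opening: 0.0132
```

```bash
python3 where.py
```

```text
t 11.1667 open 0.01372482346161533 F [ 0.5 -0.3 -4.9]
[[-0.0262  0.1541  0.9877  0.5695]
 [ 0.0082  0.9881 -0.1539 -0.0091]
 [-0.9996  0.004  -0.0271  0.08  ]
 [ 0.      0.      0.      1.    ]]
tool in cradle [-0.10622643  0.01279237] yaw-err deg 0.8546569645502909
wrist mark 0.9 [ 0.567 -0.008  0.067] cradle [-0.106  0.015] in tool [ 0.014  0.    -0.002]
side mark 0.84 [ 0.569 -0.01   0.069] cradle [-0.107  0.013] in tool [ 0.011 -0.001  0.   ]
top mark 0.69 [ 0.645 -0.183  0.005] cradle [-0.265 -0.091] in tool [ 0.071 -0.161  0.104]
```

View pics/w_last.png

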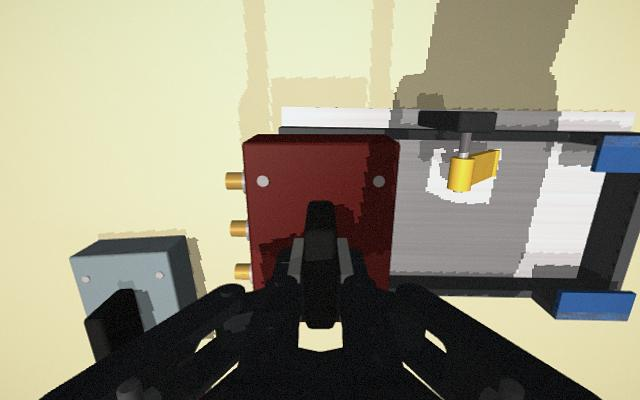

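Emit:
arm_command --plan '[[[0,0.007,0.007,0.8,-1.5,-0.2,0],[0,0.005,0.006,0,0,0,0],[0,0,0,0,0,0,0],[0,0,0,0,0,0,0]]]'

```text
t: 11.75
tool_pos: [0.5846, -0.0024, 0.0812]
tool_rot: [0.137, 1.565, -0.137]
contact_force: [0.3, 0.1, -5.3]
opening: 0.013
```

```bash
python3 where.py
```

```text
t 11.8 open 0.013344279241709625 F [ 0.4 -0.2 -5. ]
[[ 1.000e-03  1.738e-01  9.848e-01  5.846e-01]
 [-1.000e-04  9.848e-01 -1.738e-01 -2.400e-03]
 [-1.000e+00  1.000e-04  1.000e-03  8.120e-02]
 [ 0.000e+00  0.000e+00  0.000e+00  1.000e+00]]
tool in cradle [-0.0970632 -0.0010193] yaw-err deg -0.29197076447364306
wrist mark 0.72 [ 0.583 -0.003  0.064] cradle [-0.098  0.001] in tool [ 0.017 -0.001 -0.002]
side mark 0.6 [ 0.587 -0.003  0.066] cradle [-0.097 -0.004] in tool [0.015 0.    0.003]
```

Emit:
arm_command --plan '[[[0.015,0.003,0,0,0,0,0],[0.02,0.002,0,0,0,0,0],[0.012,0,0,0,0,0,0],[0.004,0,0,0,0,0,0],[0,0,0,0,0,0,0],[0,0,0,0,0,0,0]]]'

```text
t: 12.55
tool_pos: [0.5865, 0.002, 0.0299]
tool_rot: [0.137, 1.563, -0.138]
contact_force: [-0.1, -0.8, -4.5]
opening: 0.013
```

```bash
python3 where.py
```

```text
t 12.6 open 0.013235607362792876 F [-0.1  0.3 -4.5]
[[ 3.500e-03  1.742e-01  9.847e-01  5.865e-01]
 [-6.000e-04  9.847e-01 -1.742e-01  2.000e-03]
 [-1.000e+00  0.000e+00  3.600e-03  2.990e-02]
 [ 0.000e+00  0.000e+00  0.000e+00  1.000e+00]]
tool in cradle [-0.09232297 -0.00215773] yaw-err deg -0.31500355069180197
wrist mark 0.62 [0.585 0.001 0.018] cradle [-0.094 -0.001] in tool [ 0.012 -0.001 -0.001]
side mark 0.59 [0.589 0.    0.014] cradle [-0.094 -0.005] in tool [ 0.016 -0.001  0.003]
```

Emit:
arm_command --plan '[[[0.004,0,-0.002,0,0,0,0],[0.002,0,0,0,0,0,0],[0.002,0,0,0,0,0,0],[0,0,0,0,0,0,0],[0,0,0,0,0,0,0]]]'

```text
t: 13.27
tool_pos: [0.5861, 0.0023, 0.0234]
tool_rot: [0.137, 1.558, -0.138]
contact_force: [0.7, -0.7, -3.9]
opening: 0.013
```

Emit:
arm_command --plan '[[[0.002,0,0,0,0.5,0,0],[0.002,0,0,0,0,0,0],[0.0,0,0,0,0,0,0]]]'

```text
t: 13.52
tool_pos: [0.5868, 0.0024, 0.0207]
tool_rot: [0.138, 1.567, -0.137]
contact_force: [0.1, -1.2, -5.2]
opening: 0.0131
```

Emit:
arm_command --plan '[[[0.002,0,0,0,0,0,0],[0.001,0,0,0,0,0,0],[0.0,0,0,0,0,0,0]]]'

```text
t: 13.77
tool_pos: [0.588, 0.0024, 0.0207]
tool_rot: [0.138, 1.566, -0.137]
contact_force: [0.2, 0.2, -5.0]
opening: 0.0131
```

Emit:
arm_command --plan '[[[0.003,0,-0.001,0,0,0,0],[0.003,0,0,0,0,0,0],[0.0,0,0,0,0,0,0]]]'

```text
t: 14.02
tool_pos: [0.5886, 0.0026, 0.021]
tool_rot: [0.137, 1.566, -0.137]
contact_force: [0.0, -0.4, -4.6]
opening: 0.0132
```

```bash
python3 where.py
```

```text
t 14.0667 open 0.013247473594352846 F [ 0.3 -0.6 -4.5]
[[ 9.000e-04  1.735e-01  9.848e-01  5.886e-01]
 [ 3.000e-04  9.848e-01 -1.735e-01  2.600e-03]
 [-1.000e+00  4.000e-04  9.000e-04  2.100e-02]
 [ 0.000e+00  0.000e+00  0.000e+00  1.000e+00]]
tool in cradle [-0.09138594 -0.00404874] yaw-err deg -0.276264410637312
wrist mark 0.82 [0.584 0.003 0.008] cradle [-0.092  0.001] in tool [ 0.013 -0.001 -0.005]
side mark 0.78 [0.586 0.004 0.007] cradle [-0.091 -0.001] in tool [ 0.014  0.001 -0.003]
```

Emit:
arm_command --plan '[[[0,0.008,-0.001,0,0,0,0],[0,0.01,0,0,0,0,0],[0,0.01,0,0,0,0,0],[0,0.01,0,0,0,0,0],[0,0.01,0,0,0,0,0],[0,0.005,0,0,0,0,0],[0,0,0,0,0,0,0]]]'

```text
t: 14.9
tool_pos: [0.5985, 0.0584, 0.02]
tool_rot: [0.134, 1.564, -0.141]
contact_force: [-1.1, -4.2, 0.9]
opening: 0.0129
```

```bash
python3 where.py
```

```text
t 14.95 open 0.013171752718481497 F [ 0.1 -1.3 -0.4]
[[ 0.0025  0.1744  0.9847  0.5985]
 [-0.0043  0.9847 -0.1744  0.0584]
 [-1.     -0.0038  0.0032  0.02  ]
 [ 0.      0.      0.      1.    ]]
tool in cradle [-0.03475368 -0.0043836 ] yaw-err deg -0.32682498031435897
wrist mark 0.57 [0.598 0.059 0.008] cradle [-0.035 -0.004] in tool [ 0.012  0.    -0.001]
side mark 0.7 [0.598 0.061 0.007] cradle [-0.032 -0.003] in tool [ 0.013  0.003 -0.001]
top mark 0.93 [0.6   0.054 0.003] cradle [-0.038 -0.007] in tool [ 0.017 -0.004  0.002]
```

Emit:
arm_command --plan '[[[0,0.008,-0.002,0,0,0,0],[0,0.01,-0.001,0,0,0,0],[0,0.01,0,0,0,0,0],[0,0.01,0,0,0,0,0],[0,0.01,0,0,0,0,0],[0,0.01,0,0,0,0,0],[0,0.005,0,0,0,0,0],[0,0,0,0,0,0,0]]]'

```text
t: 15.87
tool_pos: [0.6071, 0.1229, 0.0201]
tool_rot: [0.134, 1.564, -0.148]
contact_force: [-1.2, -3.8, 1.2]
opening: 0.0132
```

```bash
python3 where.py
```

```text
t 15.9167 open 0.012717699261947036 F [ 0.4 -0.3 -1.2]
[[ 0.0015  0.1784  0.984   0.6071]
 [-0.0093  0.9839 -0.1783  0.1229]
 [-1.     -0.0089  0.0031  0.0201]
 [ 0.      0.      0.      1.    ]]
tool in cradle [ 0.03023861 -0.00202959] yaw-err deg -0.5569357041718762
wrist mark 0.93 [0.605 0.123 0.008] cradle [ 0.03 -0.  ] in tool [ 0.012 -0.    -0.002]
side mark 0.81 [0.608 0.127 0.005] cradle [ 0.034 -0.002] in tool [0.015 0.004 0.   ]
top mark 0.76 [0.605 0.122 0.007] cradle [ 0.029 -0.   ] in tool [ 0.013 -0.001 -0.002]
```

View pics/w_last.png

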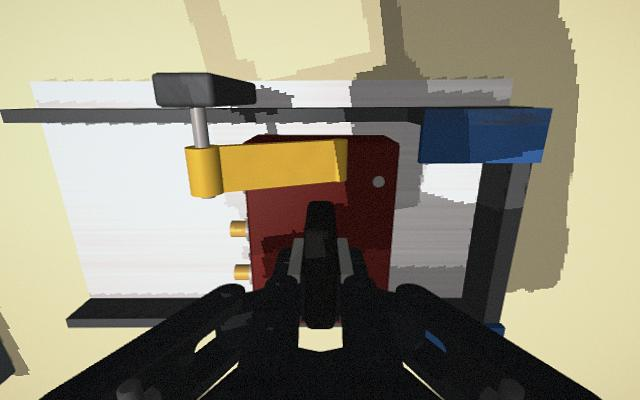

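Emit:
arm_command --plan '[[[0,0.008,-0.001,-0.5,0,0.5,0],[0,0.01,0,0,0,0,0],[0,0.01,0,0,0,0,0],[0,0.01,0,0,0,0,0],[0,0.008,0,0,0,0,0],[0,0.005,0,0,0,0,0],[0,0,0,0,0,0,0]]]'

```text
t: 16.75
tool_pos: [0.6148, 0.1726, 0.0201]
tool_rot: [0.132, 1.565, -0.141]
contact_force: [-0.7, -3.5, 1.2]
opening: 0.0132
```

```bash
python3 where.py
```

```text
t 16.8 open 0.012865869994269547 F [ 1.2 -0.1 -0.1]
[[ 5.000e-04  1.728e-01  9.850e-01  6.148e-01]
 [-6.100e-03  9.849e-01 -1.728e-01  1.726e-01]
 [-1.000e+00 -5.900e-03  1.500e-03  2.010e-02]
 [ 0.000e+00  0.000e+00  0.000e+00  1.000e+00]]
tool in cradle [ 0.08052544 -0.00117589] yaw-err deg -0.23365492365734739
wrist mark 0.79 [0.61  0.17  0.006] cradle [0.077 0.003] in tool [ 0.014 -0.003 -0.004]
side mark 0.77 [0.616 0.173 0.007] cradle [ 0.081 -0.002] in tool [0.013 0.001 0.001]
top mark 0.62 [0.616 0.172 0.009] cradle [ 0.08  -0.003] in tool [ 0.011 -0.001  0.001]
```

Now push the last ~10 mm against the stop.

Emit:
arm_command --plan '[[[0,0.005,0,0,0,0.3,0],[0,0.005,0,0,0,0,0],[0,0.004,0,0,0,0,0],[0,0.004,0,0,0,0,0]]]'

```text
t: 17.38
tool_pos: [0.617, 0.1836, 0.0205]
tool_rot: [0.127, 1.568, -0.148]
contact_force: [-7.4, -21.4, 9.7]
opening: 0.0134
```

Emit:
arm_command --plan '[[[0,0.004,0,0,0,0,0],[0,0.004,0,0,0,0,0]]]'

```text
t: 17.55
tool_pos: [0.6168, 0.1833, 0.0212]
tool_rot: [0.11, 1.573, -0.161]
contact_force: [-6.0, -14.7, 6.9]
opening: 0.0134
```

```bash
python3 where.py
```

```text
t 17.6 open 0.013190336043392852 F [ -6.  -15.7   8.1]
[[-0.0094  0.1715  0.9851  0.6168]
 [-0.0314  0.9846 -0.1717  0.1833]
 [-0.9995 -0.0325 -0.0039  0.0212]
 [ 0.      0.      0.      1.    ]]
tool in cradle [ 0.09140166 -0.00135828] yaw-err deg -0.1628008275448006
wrist mark 0.83 [0.614 0.182 0.006] cradle [0.089 0.001] in tool [ 0.015 -0.002 -0.003]
side mark 0.88 [0.619 0.188 0.006] cradle [ 0.097 -0.002] in tool [0.015 0.006 0.001]
top mark 0.73 [0.615 0.182 0.009] cradle [ 0.09 -0.  ] in tool [ 0.013 -0.001 -0.001]
```

View pics/w_last.png

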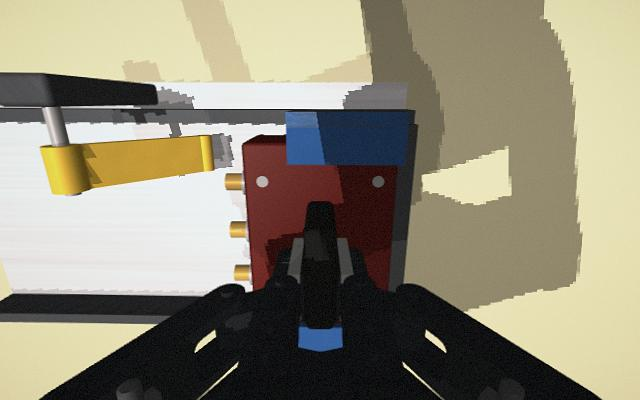

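Emit:
arm_command --plan '[[[0,-0.001,0,0,0,1.6,0],[0,0,0,0,0,0,0],[0,0,0,0,0,0,0.04],[0,0,0,0,0,0,0.04],[0,0,0,0,0,0,0.04],[0,0,0,0,0,0,0.04],[0,0,0,0,0,0,0.04]]]'

```text
t: 18.43
tool_pos: [0.6157, 0.1845, 0.0205]
tool_rot: [0.135, 1.573, -0.136]
contact_force: [0.6, -0.1, 0.3]
opening: 0.0399
```

Emit:
arm_command --plan '[[[-0.008,0,0,0,0,0,0.04],[-0.02,0,0,0,0,0,0.04],[-0.03,0,0,0,0,0,0.04],[-0.03,0,0,0,0,0,0.04],[-0.03,0,0,0,0,0,0.04],[-0.02,0,0,0,0,0,0.04],[0,0,0,0,0,0,0.04],[0,0,0,0,0,0,0.04]]]'

```text
t: 19.1
tool_pos: [0.6152, 0.1866, 0.1663]
tool_rot: [0.133, 1.576, -0.134]
contact_force: [-0.3, 0.4, -0.8]
opening: 0.0399
```

```bash
python3 where.py
```

```text
t 19.15 open 0.04026955583574015 F [1.2 0.5 0.6]
[[-9.700e-03  1.692e-01  9.855e-01  6.152e-01]
 [ 4.000e-04  9.856e-01 -1.692e-01  1.866e-01]
 [-1.000e+00 -1.200e-03 -9.600e-03  1.663e-01]
 [ 0.000e+00  0.000e+00  0.000e+00  1.000e+00]]
tool in cradle [0.09446812 0.00070742] yaw-err deg -0.023619048447527817
wrist mark 0.82 [0.612 0.183 0.005] cradle [0.09  0.003] in tool [ 0.161 -0.004 -0.001]
side mark 0.98 [0.614 0.184 0.007] cradle [0.091 0.002] in tool [ 0.16  -0.003  0.   ]
top mark 0.66 [0.615 0.181 0.006] cradle [0.089 0.   ] in tool [ 0.16  -0.006  0.002]
```

View pics/w_last.png

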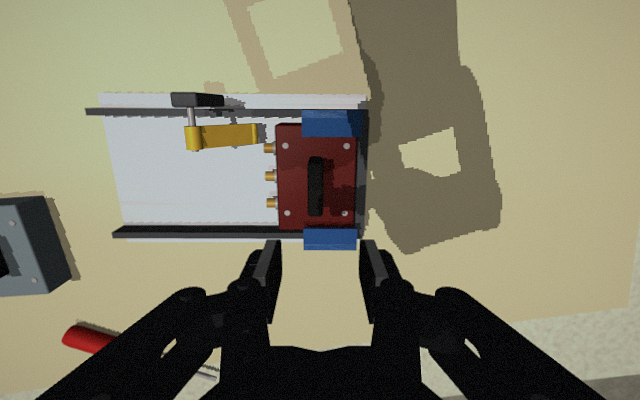

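```bash
python3 - <<'E'
from fit import *
T=toolT(); M=c2w("wrist",T); O=np.array([.600,.0934]); y=1.4012; Rm=np.array([[np.cos(y),-np.sin(y)],[np.sin(y),np.cos(y)]])
for a in (0,.12,.25,.4):
    t=np.pi/4-a; print(a,[[round(float(v)) for v in px("wrist",M,[*(O+Rm@[x,yy]),z])] for x,z in((-.02,.07),(-.02+.0625*np.cos(t),.07-.0625*np.sin(t))) for yy in(.036,.056)])
print("conn tips",[px("wrist",M,[*(O+Rm@[.036,yy]),.026]) for yy in(.03,0,-.03)],"blank", [ (w(c2w("side"),d["at"])).round(3) for d in mark_of("side","blank_module")[:1]])
im=get_image("side");save(cv2.resize(im[110:230,280:400],(480,480),interpolation=cv2.INTER_CUBIC),"f.png")
E
```

```text
0 [[193, 153], [190, 129], [254, 146], [252, 126]]
0.12 [[193, 153], [190, 129], [257, 147], [256, 126]]
0.25 [[193, 153], [190, 129], [261, 148], [259, 127]]
0.4 [[193, 153], [190, 129], [263, 149], [262, 128]]
conn tips [(np.float64(265.3508360866448), np.float64(151.93354482446694)), (np.float64(266.85969773781557), np.float64(180.20870854440136)), (np.float64(268.2791622781099), np.float64(207.00908052462876))] blank [array([ 0.642, -0.182,  0.001])]
```

```bash
cat > yel.py <<'E'
from h import *
def ym(im):
    h=cv2.cvtColor(im,cv2.COLOR_RGB2HSV); return cv2.inRange(h,(20,170,70),(32,255,255))
for n,f in(("side","side1.png"),("top","top2.png")):
    a=ym(cv2.imread("pics/"+f)[:,:,::-1]); b=ym(get_image(n)); s=np.s_[130:230,200:400]
    for m in(a,b): 
        v,u=np.nonzero(m[s]); print(n,len(u), (u.min()+200,u.max()+200,v.min()+130,v.max()+130) if len(u) else None)
E
python3 yel.py
```

```text
side 36 (np.int64(318), np.int64(326), np.int64(150), np.int64(155))
side 49 (np.int64(318), np.int64(359), np.int64(150), np.int64(156))
top 228 (np.int64(224), np.int64(248), np.int64(186), np.int64(196))
top 237 (np.int64(218), np.int64(248), np.int64(153), np.int64(196))
```

```bash
cat >> yel.py <<'E'
    for m in (a,b):
        z=np.zeros_like(m); z[s]=m[s]; k,_,st,ce=cv2.connectedComponentsWithStats(z); i=1+np.argmax(st[1:,4]); print("largest",n,st[i],ce[i].round(2))
E
python3 yel.py
```

```text
side 36 (np.int64(318), np.int64(326), np.int64(150), np.int64(155))
side 42 (np.int64(318), np.int64(345), np.int64(150), np.int64(155))
largest side [318 150   9   6  36] [322.08 152.53]
largest side [318 150  10   6  41] [322.39 152.46]
top 228 (np.int64(224), np.int64(248), np.int64(186), np.int64(196))
top 232 (np.int64(222), np.int64(248), np.int64(167), np.int64(196))
largest top [224 186  25  11 228] [235.82 191.11]
largest top [224 185  25  12 228] [235.82 191.02]
```

```bash
python3 -c "
from station import *
print(ctrl.get_obs()['t'],finish_job())"
```

```text
the job is handed in; nothing more can be done
19.7 None
```

I docked the input module, let go of it and handed the job in at t = 19.7 s. `finish_job` gives no verdict, so what follows is from my own checks.

**What I did:** I pinched the module by its grip, lowered it into the mouth at cradle x of about -91 mm with the connectors facing out, and slid it along the floor. Mid-slide the wrist picture showed the catch riding on top of the module, clear of the fingers. I pushed it against the stop (about 23 N), then opened the gripper and lifted it clear.

**Last checks:**
- **Module position:** the wrist, side and top cameras put it at cradle x = 89–91 mm and y = 0–3 mm. Its underside came out at z = 5–7 mm in world height, which is on the 8 mm floor within the camera error.
- **Catch:** in the top picture it covers the same pixels as at the start, so it is hanging at about 0 behind the module.
- **Blank module:** at (0.642, -0.182) m, within about 3 mm of the first readings.
- **Gripper:** force near zero, about 15 cm above the module.

**What went wrong or disagreed:**
- The first grasp closed on nothing. The pictures showed the fingertips about 30 mm short of the stated TCP. I allowed for this and gripped lower, with no harm done.
- Before I lifted the gripper away, the side camera once read x = 97 mm while the other two read 89–90 mm. It agreed with them after release.
- I judged the catch only from pictures. A projection onto the last wrist picture could not tell 0 from about 0.15 rad, and the top-view comparison settled it. The side view agreed within a pixel.

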